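# Pack the spare plug adapter and press the storage tub's lid home

### The job

Tidy the desk: lay the loose plug adapter on the floor of the storage tub beside the one already there, then fetch the lid from the sloping tablet stand, lower it (do not drop it) onto the tub and press it down until it is fully home and level on the rim all round. Let go of everything at the end, and leave the router, mug, mouse and phone where they are.

Things in the scene. Friction and masses are not known exactly. Their poses are not given: they have to be found in the camera images.
- tub: open grey plastic storage tub, fixed to the desk left or right of the middle. Origin: centre of its underside; x along its short side (120 mm at the rim), y along its long side (190 mm). Rim top 60 mm above the desk; the 12 mm wide rim leaves an opening of 96 (x) by 166 (y) mm; below the rim the inside is 104 by 174 mm; floor 5 mm thick
- tub_rim (a point): centre of the tub's mouth, level with the rim's top. On the rim's corners (x +-53.5, y +-88.5 mm) sit four black rubber catches, 10 by 10 mm, standing 7 mm proud; each slides down flush when pushed with about 5 N and stays down. A lid laid on them rests loose, 7 mm too high, until every corner is pressed home
- lid: loose white lid, 0.13 kg, at first lying on the sloping stand. Origin: centre of its underside; z out of its top, x short side, y long side. A stepped plug (162 y by 92 x mm, 153 by 83 at the bottom, 11 mm deep), then a plate 190 by 120 mm, z = 11 to 17 mm, then the bar handle. Fits either way round. Seated, its origin is 49 mm above the tub's; loose on the catches, 56
- lid_grip (a point): point in the lid's bar handle, on the lid's z axis, 35 mm above the lid's origin. The handle is 60 mm long (along the lid's y), 14 mm thick (along x) and stands from z = 17 to 45 mm in the middle of the lid
- stand: sloping dark metal tablet stand, fixed left or right of the middle, 200 (y) by 165 (x) mm. Origin: centre of its underside; the slope faces its -x side, which is turned away from the robot, and rises at 32 degrees towards its +x, from the lip (22 mm high) at x = -65, z = 18 mm to the upper edge at x = 62, z = 97 mm. Behind, at x = 82 mm, a 12 mm post carries a light bar
- stand_light (a point): centre of the slim fixed light bar (24 mm deep, 190 mm long along the stand's y, 12 mm thick) that hangs 231 mm above the desk over the lid on the stand, held by a rod from the post behind it; it leaves no room for a tool pointing straight down at the lid's handle
- adapter: loose black plug adapter, 0.09 kg, lying on the desk in the middle, ahead of or behind the mug: a brick 62 (x) by 36 (y) by 28 (z) mm with two brass pins that stick 15 mm out of its +x end. Origin: centre of the brick's underside; z up
- adapter_mid (a point): centre of the loose adapter's brick, 14 mm above its origin
- spare: the same kind of plug adapter, already lying loose on the tub's floor towards the tub's +y end, roughly along the tub's short side; same size, origin and axes as the other
- spare_mid (a point): centre of that adapter's brick, 14 mm above its origin
- mug: white mug, 80 mm across, 92 mm tall, handle at its +y side; bystander, origin at the centre of its underside
- mouse: black computer mouse, about 70 by 64 by 35 mm; bystander, origin under its middle
- phone: phone lying flat, 72 (x) by 150 (y) by 9 mm; bystander, origin at the centre of its underside
- router_front (a point): middle of the front lower edge of the white router, whose case reaches 135 mm back from it (x), 105 mm to either side (y) and 34 mm up, with two upright aerials 170 mm tall behind (x = 148, y = +-90 mm); bystander
Mind the look-alikes: they are no part of the job. Leave any blue look-alike of the tub alone.

How it is judged:
By the outcome, as a careful person would: the job done as asked, in the order asked, and still so for the second after the job is handed in, with the robot touching nothing.
It also fails if it takes over 70 s, if anything falls off the work surface, if the arm or the gripper's body presses on something with over 40 N, if the wrist force passes 120 N, or if a joint passes its speed limit or range.

### The arm

A 6-joint arm with a two-finger parallel gripper is mounted at the origin on the work surface. World frame = base frame: x ahead of the robot, y to its left, z up, the work surface at z = 0. Lengths are in mm, angles in rad, forces in N, time in s.
With the tool pointing down it reaches from about 350 to 875 mm from the base axis. Payload 4.2 kg.
Tool frame: the origin (TCP) lies between the finger pads, 19 mm behind the fingertips; this is the grasp point; z points along the fingers, y is the line along which they close (so a half turn about z gives the same grasp; the last joint's range is limited). The gripper opens to 85 mm and grips with 20 to 120 N. Pads are 22 mm wide; open, the fingers measure 114 mm over their backs; the gripper's body (76 mm by 85 mm) begins 54 mm behind the grasp point. The pads swing forward as they close: fully open they stand 13 mm farther back than shut.
Start: joints at [1.406, 0.385, 0.008, 0, -1.194, -0.259], TCP at [256.984, 569.701, 250.012] pointing down, gripper open.
Joint ranges: [-3.14, 3.14], [-1.21, 2.06], [-1.07, 1.41], [-3.16, 2.05], [-2.99, -0.16], [-3.1, 3.1]. Speed limits (rad/s): [2.79, 2.79, 3.14, 3.14, 3.14, 3.14].

### API

Orientations are given as a unit quaternion [x, y, z, w].
In Python, from bench import read_state, get_image, get_calibration, job_done gives the robot as it stands.
- The arm moves only by the shell command python3 -m creep 'ROWS'. ROWS is a JSON object of lists of equal length, an entry for each row: "translation": the shift along the world's x, y, z in cm, a list of three; "delta_rot": the turn, a rotation vector about the world's x, y, z in degrees, a list of three; "hand": the finger opening in cm, from 0 to 8.54. A call has 1 to 8 rows; each row is the pose to reach, as a shift and turn from the pose commanded when the call began; what a row does not reach only later rows make up. A row lasts 1/8 s, in which the tool goes at most 62.5 mm and 10.7 degrees, less where a joint would pass 70% of its speed; a pose out of reach is approached as far as the arm can. A call with a gripper value outside its range is refused whole. The fingers move at their own pace and stop on an object; the grip force is fixed at half the most. Time passes only in rows, so rows that repeat a pose let the fingers close. It gives the time, the measured TCP pose, the force, the opening and the grip force at its end, in the units of the state.
- read_state(): the state, without advancing time (a new reading comes with each control period).
- get_image(name): name is "scene" or "top" or "wrist"; returns (picture, depth): 400x640x3 uint8, red, green, blue; 400x640 float32, mm along the optical axis (not along the pixel's ray), 0 where there is no reading.
- get_calibration(name): a dict with "intrinsics" (3x3 intrinsics, pixels), "dist" ([k1, k2, p1, p2, k3] as OpenCV has them; the pictures are not rectified), "xyz" and "attitude" of the camera in the world. Camera axes: x right, y down, z forward; pixel columns grow to the right and rows downward; lengths in mm; the calibration is good to about 2 mm. A picture is of the moment at which its call begins: read the wrist's pose just before it. get_calibration takes no time and is no camera call; for the wrist camera it gives the pose at the moment of the call.
- job_done(): hands the job in; it is judged then, once.
The state is a dict: "clock": time; "joints": joint angles; "joint_vel": joint speeds; "joint_efforts": joint torques, N m; "position": TCP position; "ee_rot": TCP orientation; "contact_force": force on the tool from outside, world axes, zero at the start; "wrist_torque": the same for the moment, N m; "gripper_width": finger opening in mm; "grasp_force": force on a finger pad.
Only numpy, scipy, OpenCV 4.12 (cv2) and the standard library are available. Lean on these libraries where they do the work, as an engineer would, in place of code of your own. Each camera call takes 0.05 s, during which the arm holds its last target. There are 200 camera calls.

## Working session

There is one attempt and no reset: what is moved stays moved. The work goes in short steps, Python scripts to look and compute and a shell command to move; the robot and the scene stay as the last step left them, time stands still between calls to the robot, and variables do not carry over. Pictures are saved under pics/ and viewed, at most 10 in all, crops included, and the job is handed in when it is done.

```bash
mkdir -p pics; ls; cat > h.py <<'E'
import numpy as np, cv2
from scipy.spatial.transform import Rotation as R
from bench import *
def snap(name,fn=None):
    c=get_calibration(name); p,d=get_image(name)
    if fn: cv2.imwrite('pics/'+fn,cv2.cvtColor(p,cv2.COLOR_RGB2BGR))
    np.savez('pics/'+(fn or name)+'.npz',p=p,d=d,K=c['intrinsics'],D=c['dist'],t=c['xyz'],q=np.array(c['attitude']))
    return p,d,c
E
python3 - <<'E'
from h import *
for n in('top','scene','wrist'):
    p,d,c=snap(n,n+'0.png'); print(n,c)
a=cv2.imread('pics/top0.png');print(read_state())
E
```

```text
pics
top {'intrinsics': array([[474.12561774,   0.        , 326.58660338],
       [  0.        , 474.12561774, 197.51565147],
       [  0.        ,   0.        ,   1.        ]]), 'dist': array([0.04642665, 0.        , 0.        , 0.        , 0.        ]), 'xyz': array([ 410.97732791,  -10.76852397, 1562.72509594]), 'attitude': array([-0.70250713,  0.71077597, -0.02183537,  0.02836336])}
scene {'intrinsics': array([[484.0727539 ,   0.        , 321.46704489],
       [  0.        , 484.0727539 , 195.71784357],
       [  0.        ,   0.        ,   1.        ]]), 'dist': array([0.04071251, 0.        , 0.        , 0.        , 0.        ]), 'xyz': array([ 920.38046078,  746.69120652, 1415.98556286]), 'attitude': array([ 0.2500963 ,  0.92237647, -0.28529312, -0.07267267])}
wrist {'intrinsics': array([[347.86539539,   0.        , 316.52539436],
       [  0.        , 347.86539539, 199.58276708],
       [  0.        ,   0.        ,   1.        ]]), 'dist': array([-0.06779487,  0.        ,  0.        ,  0.        ,  0.        ]), 'xyz': array([321.25815948, 540.53498289, 372.5608372 ]), 'attitude': array([-0.53696981,  0.83189029,  0.11721529, -0.0766978 ])}
{'clock': 0.15, 'joints': array([ 1.40561123e+00,  3.85367446e-01,  6.94582522e-03, -3.05583407e-04,
       -1.19400403e+00, -2.58586584e-01]), 'joint_vel': array([-0.00117138, -0.00085643,  0.00493074,  0.00381251,  0.00299525,
        0.00114619]), 'joint_efforts': array([-1.52587295e-04, -3.92677903e+01,  1.88580984e+01,  4.18859571e+00,
       -3.39956438e-03, -1.51927996e-06]), 'position': array([256.83737071, 569.34726061, 249.18965719]), 'ee_rot': array([ 9.77623870e-01, -2.10358942e-01, -1.03841184e-04,  8.20402910e-04]), 'contact_force': array([-0.07262833,  0.62665257,  0.64314752]), 'wrist_torque': array([-0.00676985, -0.00162162, -0.03615501]), 'grasp_force': 0.0, 'gripper_width': 85.20762360870678}
```

View pics/top0.png

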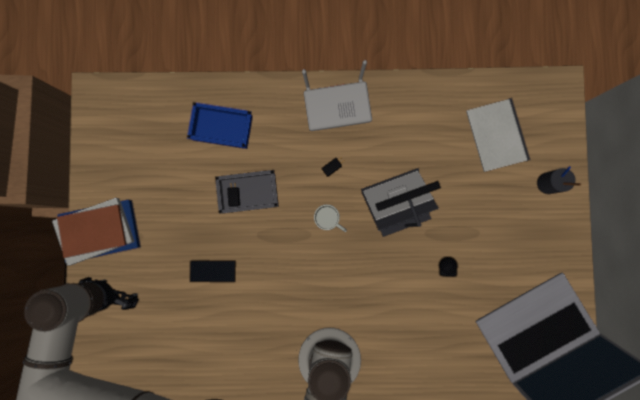

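View pics/scene0.png

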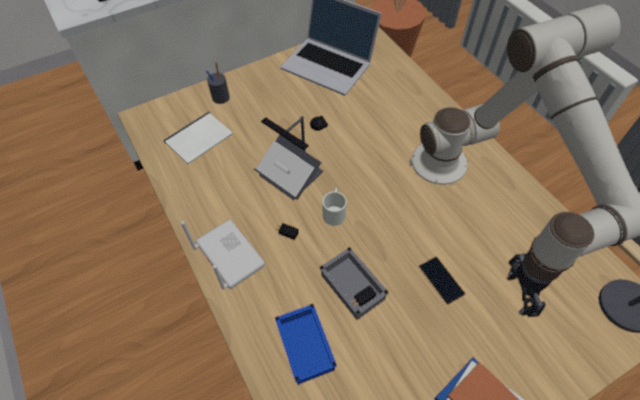

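The top view shows the grey tub at (247,191) with the spare at its left end, the loose adapter at (332,167), the mug at (327,217), and the lid on the stand at (400,190) under the dark light bar at (408,195). The blue tub at (220,125) is a look-alike. The scene view shows the same layout.

```bash
cat >> h.py <<'E'
def load(fn):
    z=np.load('pics/'+fn+'.npz'); return z['p'],z['d'],z
def cloud(fn):
    p,d,z=load(fn); h,w=d.shape
    u,v=np.meshgrid(np.arange(w,dtype=float),np.arange(h,dtype=float))
    n=cv2.undistortPoints(np.stack([u.ravel(),v.ravel()],1)[:,None],z['K'],z['D'])[:,0]
    X=np.c_[n,np.ones(len(n))]*d.reshape(-1,1)
    return p,(R.from_quat(z['q']).apply(X)+z['t']).reshape(h,w,3),d>0
def rect(P,M):  # min-area rect of masked world xy points
    c,s,a=cv2.minAreaRect(P[M][:,:2].astype(np.float32)); return np.round(c,1),np.round(s,1),round(a,1)
E
python3 - <<'E'
from h import *
s=read_state(); c=get_calibration('wrist'); T=R.from_quat(s['ee_rot'])
print('cam in tool',T.inv().apply(c['xyz']-s['position']),(T.inv()*R.from_quat(c['attitude'])).as_matrix().round(3).tolist())
for fn in('top0.png','scene0.png'):
    p,P,ok=cloud(fn); print(fn,'desk z',np.median(P[ok&(abs(P[...,2])<15)][:,2]))
    g=p.astype(int); V=g.max(2); S=g.max(2)-g.min(2)
    x,y,z=P[...,0],P[...,1],P[...,2]
    if fn=='scene0.png':pass
    box=lambda a,b,c_,d_:ok&(x>a)&(x<b)&(y>c_)&(y<d_)
    near=lambda u,v:P[v,u].round(0)
    if fn=='top0.png':
        for n,(u,v) in dict(tub=(255,191),spare=(233,197),adap=(332,167),lid=(398,190),bar=(408,195),mug=(327,217),stand=(412,222)).items(): print(n,near(u,v))
    a0=(400,600,150,370)
    print('adapter',rect(P,box(500,660,-90,60)&(z>14)&(z<45)&(V<60)))
    print('tub',rect(P,box(*a0)&(z>50)&(z<75)))
    print('spare',rect(P,box(*a0)&(z>22)&(z<42)&(V<45)))
    b=box(350,620,-360,-60)
    print('bar',rect(P,b&(z>215)&(z<245)), np.median(z[b&(z>215)&(z<245)]))
    m=b&(V>90)&(S<25)&(z>30)&(z<150); print('lid',m.sum(),P[m].mean(0))
E
```

```text
cam in tool [ 7.05894037e+01 -7.57467816e-02 -1.23507465e+02] [[-0.0, -0.961, -0.278], [1.0, -0.0, -0.0], [0.0, -0.278, 0.961]]
top0.png desk z -0.21665153964693218
tub [546. 238.   8.]
spare [525. 306.  33.]
adap [620. -16.  27.]
lid [ 537. -221.   85.]
bar [ 509. -226.  240.]
mug [458.   2.  -0.]
stand [ 438. -276.    3.]
adapter (array([621.4, -14. ]), array([34.3, 59.3]), 35.7)
tub (array([541.1, 258.7]), array([120. , 190.6]), 6.0)
spare (array([537.1, 317. ]), array([88.1, 57.7]), 6.2)
bar (array([ 471.7, -239.6]), array([102.8, 189.4]), 19.7) 235.69115191531625
lid 1327 [ 527.77822538 -215.30098821   64.50781704]
scene0.png desk z 2.156324683286016
adapter (array([618.9, -12.8]), array([35.9, 57.4]), 38.8)
tub (array([538.1, 257.1]), array([122.3, 194. ]), 5.2)
spare (array([539.3, 269.2]), array([108.4, 112.8]), 5.7)
bar (array([ 468.2, -240. ]), array([108.1, 192.1]), 19.0) 238.4877388191411
lid 1742 [ 520.95511525 -218.38939606   67.93928736]
```

```bash
python3 -m creep '{"translation":[[28,-30,5],[28,-30,5],[28,-30,5],[28,-30,5],[28,-30,5],[28,-30,5],[28,-30,5],[28,-30,5]],"delta_rot":[[0,0,-10],[0,0,-20],[0,0,-29],[0,0,-29],[0,0,-29],[0,0,-29],[0,0,-29],[0,0,-29]],"hand":[8.5,8.5,8.5,8.5,8.5,8.5,8.5,8.5]}'; python3 - <<'E'
from h import *
snap('wrist','w1.png')
p,P,ok=cloud('w1.png'); x,y,z=P[...,0],P[...,1],P[...,2]; V=p.max(2)
print('desk',np.median(z[ok&(abs(z)<8)&(V>90)]))
b=ok&(x>420)&(x<660)&(y>130)&(y<390)
print('tub',rect(P,b&(z>56)&(z<72)),rect(P,b&(z>52)&(z<63)), np.median(z[b&(z>55)&(z<63)]))
m=b&(z>27)&(z<40)&(V<50); print('spare',m.sum(),rect(P,m))
E
```

```text
clock: 1.15
position: [538.4, 267.7, 299.8]
ee_rot: [0.893, -0.45, -0.0, 0.0]
contact_force: [-1.0, -0.4, -0.3]
gripper_width: 85.2
grasp_force: 0.0
desk -0.28251918411322663
tub (array([539.1, 258.4]), array([120.6, 190.5]), 6.0) (array([539.1, 258.4]), array([120.6, 190.5]), 6.0) 59.5286297712197
spare 1603 (array([500.7, 258.6]), array([164.4,  73.4]), 65.7)
```

View pics/w1.png

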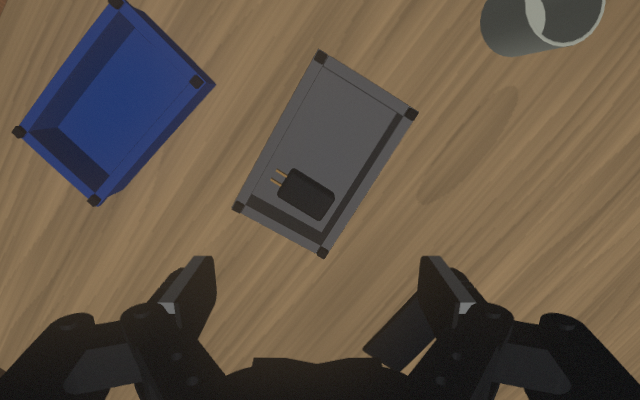

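The wrist view shows the grey tub with catches at (320,57), (411,114), (239,206) and (322,252). The spare brick is at (306,195), with its pins pointing to (277,178). The mug is at the upper right.

```bash
python3 - <<'E'
from h import *
p,P,ok=cloud('w1.png'); x,y,z=P[...,0],P[...,1],P[...,2]; V=p.max(2)
W=np.zeros(ok.shape,bool); W[150:235,265:345]=1
m=W&ok&(z>29)&(z<38)&(V<60); 
c,s,a=rect(P,m); print(m.sum(),c,s,a, np.median(z[m]))
t=R.from_euler('z',-6,degrees=True); print('spare in tub',t.apply(np.r_[c-[539.1,258.4],0]))
E
python3 -m creep '{"translation":[[7,-24,-5],[7,-24,-5],[7,-24,-5],[7,-24,-5],[7,-24,-5],[7,-24,-5]],"delta_rot":[[0,0,0],[0,0,0],[0,0,0],[0,0,0],[0,0,0],[0,0,0]],"hand":[8.5,8.5,8.5,8.5,8.5,8.5]}'
python3 - <<'E'
from h import *
snap('wrist','w2.png')
p,P,ok=cloud('w2.png'); x,y,z=P[...,0],P[...,1],P[...,2]; V=p.max(2)
b=ok&(x>560)&(x<690)&(y>-80)&(y<60)
m=b&(z>23)&(z<34)&(V<60); print(m.sum(),rect(P,m),np.median(z[m]))
m=b&(z>8)&(z<22)&(V>60); print('pins',m.sum(),P[m].mean(0))
b=ok&(x>380)&(x<560)&(y>-80)&(y<80)&(z>80)&(z<100); print('mug',rect(P,b))
E
```

```text
1677 [518.5 317.1] [77.1 57.2] 3.6 32.45336945345815
spare in tub [-14.35133025  60.5317216    0.        ]
clock: 1.95
position: [606.7, 30.5, 249.7]
ee_rot: [0.894, -0.448, -0.0, 0.0]
contact_force: [0.2, 0.3, 0.5]
gripper_width: 84.8
grasp_force: 0.0
2202 (array([620.1, -14. ]), array([35. , 60.7]), 36.7) 27.433756498808037
pins 96 [642.49749475 -45.19341913  16.57682427]
mug (array([455.7,  -4.1]), array([79.5, 63.5]), 9.9)
```

View pics/w2.png

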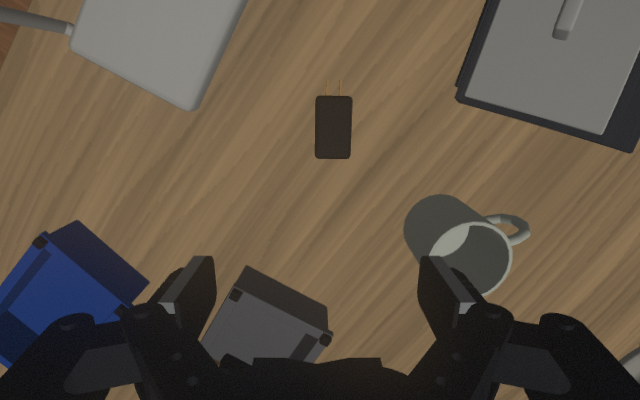

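The wrist view shows the loose adapter upright at (333,127), with its pins pointing up at (333,88). The mug is well clear at (470,240), and the lid is at the upper right.

```bash
python3 -m creep '{"translation":[[1.3,-4.4,-5],[1.3,-4.4,-10],[1.3,-4.4,-15],[1.3,-4.4,-20],[1.3,-4.4,-22],[1.3,-4.4,-22.7],[1.3,-4.4,-22.7],[1.3,-4.4,-22.7]],"delta_rot":[[0,0,0],[0,0,0],[0,0,0],[0,0,0],[0,0,0],[0,0,0],[0,0,0],[0,0,0]],"hand":[7,7,7,7,7,7,7,7]}'
python3 -m creep '{"translation":[[0,0,0],[0,0,0],[0,0,0],[0,0,0],[0,0,0],[0,0,0]],"delta_rot":[[0,0,0],[0,0,0],[0,0,0],[0,0,0],[0,0,0],[0,0,0]],"hand":[2.5,2.5,2.5,2.5,2.5,2.5]}'
python3 - <<'E'
from h import *
p,P,ok=cloud('w1.png'); x,y,z=P[...,0],P[...,1],P[...,2]; V=p.max(2)
W=np.zeros(ok.shape,bool); W[150:235,265:345]=1
for lo,hi,v in((30,36,45),(30,36,35),(31,35,40)):
    m=(W&ok&(z>lo)&(z<hi)&(V<v)).astype(np.uint8); m=cv2.morphologyEx(m,cv2.MORPH_OPEN,np.ones((5,5)))
    n,l,st,_=cv2.connectedComponentsWithStats(m); m=l==1+np.argmax(st[1:,4]); c,s,a=rect(P,m)
    print(m.sum(),c,s,a,R.from_euler('z',-6,degrees=True).apply(np.r_[c-[539.1,258.4],0]))
E
```

```text
clock: 3.0
position: [621.0, -13.5, 24.6]
ee_rot: [0.894, -0.448, 0.001, -0.001]
contact_force: [-0.6, 0.5, 0.3]
gripper_width: 70.1
grasp_force: 0.0
clock: 3.75
position: [620.7, -14.2, 24.1]
ee_rot: [0.894, -0.448, 0.001, -0.0]
contact_force: [-0.3, 0.3, 6.0]
gripper_width: 34.9
grasp_force: 61.7
44 [524.4 292.8] [8.4 7. ] 34.1 [-11.02369273  35.74812161   0.        ]Traceback (most recent call last):
  File "<stdin>", line 6, in <module>
    return _wrapfunc(a, 'argmax', axis=axis, out=out, **kwds)
    return bound(*args, **kwds)
ValueError: attempt to get argmax of an empty sequence
```

```bash
python3 - <<'E'
from h import *
p,P,ok=cloud('w1.png'); x,y,z=P[...,0],P[...,1],P[...,2]; V=p.max(2)
print([(u,v,V[v,u],P[v,u].round(0)) for u,v in((306,195),(300,185),(320,200),(270,220),(300,235),(290,150),(325,217))])
W=np.zeros(ok.shape,bool); W[160:228,272:340]=1
for v in (48,52,56):
    m=(W&(V<v)&(z>24)).astype(np.uint8); m=cv2.morphologyEx(m,cv2.MORPH_OPEN,np.ones((5,5)))
    n,l,st,_=cv2.connectedComponentsWithStats(m); m=l==1+np.argmax(st[1:,4]); c,s,a=rect(P,m)
    print(m.sum(),c,s,a,R.from_euler('z',-6,degrees=True).apply(np.r_[c-[539.1,258.4],0]))
E
```

```text
[(306, 195, np.uint8(43), array([527., 304.,  33.])), (300, 185, np.uint8(42), array([539., 299.,  33.])), (320, 200, np.uint8(46), array([510., 300.,  33.])), (270, 220, np.uint8(88), array([545., 345.,  60.])), (300, 235, np.uint8(87), array([508., 340.,  59.])), (290, 150, np.uint8(85), array([571., 277.,   4.])), (325, 217, np.uint8(87), array([486., 320.,   5.]))]
1472 [535.6 264.6] [ 63.6 124.5] 12.9 [-2.83275016  6.53188537  0.        ]
1557 [535.4 265.4] [ 63.6 126. ] 12.9 [-2.94803177  7.34840858  0.        ]
1560 [535.3 266. ] [ 64.  127.1] 12.7 [-2.98476688  7.95557457  0.        ]
```

```bash
python3 -m creep '{"translation":[[0,0,5],[0,0,10],[0,0,16],[-2,3,18],[-4,8,18],[-6,13,18],[-7,18,18],[-7,23,18]],"delta_rot":[[0,0,0],[0,0,0],[0,0,10],[0,0,20],[0,0,30],[0,0,40],[0,0,50],[0,0,59]],"hand":[2.5,2.5,2.5,2.5,2.5,2.5,2.5,2.5]}'
```

```text
clock: 4.75
position: [548.6, 216.9, 202.7]
ee_rot: [0.999, 0.053, -0.001, 0.0]
contact_force: [1.1, -0.2, 0.1]
gripper_width: 34.8
grasp_force: 61.1
```

```bash
cat >> h.py <<'E'
def plane(fn,uv,zp):
    z=np.load('pics/'+fn+'.npz'); n=cv2.undistortPoints(np.array(uv,float).reshape(-1,1,2),z['K'],z['D'])[:,0]
    r=R.from_quat(z['q']).apply(np.c_[n,np.ones(len(n))]); return z['t']+r*((zp-z['t'][2])/r[:,2])[:,None]
E
python3 - <<'E'
from h import *
p,P,ok=cloud('w1.png'); z=P[...,2]; V=p.max(2)
m=((V<60)&(z>30)&(z<36)).astype(np.uint8); l=cv2.connectedComponents(m,connectivity=4)[1]; m=l==l[195,306]
v,u=np.nonzero(m); Q=plane('w1.png',np.c_[u,v],33.)
c,s,a=cv2.minAreaRect(Q[:,:2].astype(np.float32)); t=R.from_euler('z',-6,degrees=True)
print(m.sum(),c,s,a,t.apply(np.r_[np.array(c)-[539.1,258.4],0]), t.apply(Q-[539.1,258.4,0]).min(0),t.apply(Q-[539.1,258.4,0]).max(0))
E
```

```text
1469 (525.9971313476562, 306.2685241699219) (60.901119232177734, 35.37265396118164) 3.074777603149414 [-8.0274665  48.97591811  0.        ] [-38.76887322  30.20831691  33.        ] [22.76271826 67.20762456 33.        ]
```

```bash
python3 -m creep '{"translation":[[-1.7,2.2,-3],[-1.7,2.2,-8],[-1.7,2.2,-12],[-1.7,2.2,-15],[-1.7,2.2,-16.5],[-1.7,2.2,-17],[-1.7,2.2,-17.3],[-1.7,2.2,-17.3]],"delta_rot":[[0,0,0],[0,0,0],[0,0,0],[0,0,0],[0,0,0],[0,0,0],[0,0,0],[0,0,0]],"hand":[2.5,2.5,2.5,2.5,2.5,2.5,2.5,2.5]}'
python3 -m creep '{"translation":[[0,0,0],[0,0,0]],"delta_rot":[[0,0,0],[0,0,0]],"hand":[2.5,2.5]}'
```

```text
clock: 5.75
position: [533.5, 238.0, 30.9]
ee_rot: [0.999, 0.05, 0.001, -0.0]
contact_force: [0.3, 0.9, -1.2]
gripper_width: 34.7
grasp_force: 61.0
clock: 6.0
position: [533.2, 237.9, 30.6]
ee_rot: [0.999, 0.05, 0.0, -0.0]
contact_force: [-0.4, 0.5, -1.3]
gripper_width: 34.8
grasp_force: 61.0
```

```bash
python3 -m creep '{"translation":[[0,0,-0.1],[0,0,-0.2],[0,0,-0.2]],"delta_rot":[[0,0,0],[0,0,0],[0,0,0]],"hand":[2.5,2.5,2.5]}'
python3 -m creep '{"translation":[[0,0,0],[0,0,0],[0,0,0],[0,0,3],[0,0,8],[0,0,14],[0,0,20],[0,0,25]],"delta_rot":[[0,0,0],[0,0,0],[0,0,0],[0,0,0],[0,0,0],[0,0,0],[0,0,0],[0,0,0]],"hand":[4.8,5.5,5.5,5.5,5.5,5.5,5.5,5.5]}'
python3 - <<'E'
from h import *
snap('wrist','w3.png'); print(read_state()['position'])
p,P,ok=cloud('w3.png'); z=P[...,2]; V=p.max(2)
m=((V<60)&(z>28)&(z<38)).astype(np.uint8); n,l,st,_=cv2.connectedComponentsWithStats(m,connectivity=4)
for i in range(1,n):
    if st[i,4]>600:
        v,u=np.nonzero(l==i); Q=plane('w3.png',np.c_[u,v],33.)
        c,s,a=cv2.minAreaRect(Q[:,:2].astype(np.float32)); print(c,s,a,np.median(z[l==i]))
E
```

```text
clock: 6.38
position: [533.1, 237.8, 29.1]
ee_rot: [0.999, 0.05, 0.0, -0.0]
contact_force: [-2.1, 0.1, 6.1]
gripper_width: 34.9
grasp_force: 61.9
clock: 7.38
position: [533.0, 237.7, 280.7]
ee_rot: [0.999, 0.05, 0.001, -0.001]
contact_force: [0.3, 0.6, -1.0]
gripper_width: 55.0
grasp_force: 0.0
[536.01454787 238.76161885 288.4941543 ]
(535.013671875, 259.3931579589844) (100.06248474121094, 175.19261169433594) 5.767895698547363 32.96157953895627
(534.037841796875, 237.59336853027344) (61.51881790161133, 34.66530227661133) 5.038509845733643 32.388330773420364
(526.68505859375, 306.5817565917969) (61.38103485107422, 34.685123443603516) 3.7087607383728027 32.38001277156087
```

View pics/w3.png

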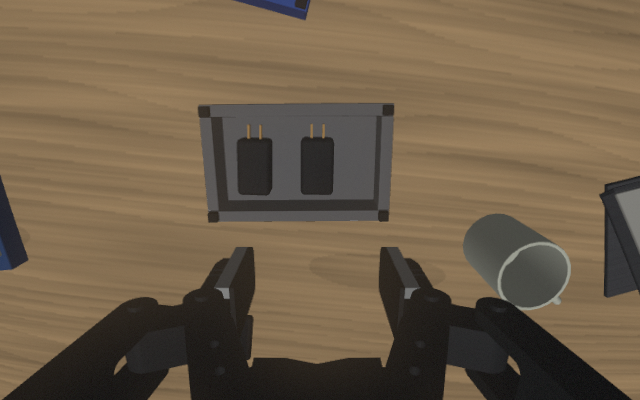

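The two adapters lie side by side and flat in the tub: the placed one at (317,165) and the spare at (255,165). Next is the lid.

```bash
python3 - <<'E'
from h import *
s=read_state(); print(s['joints'].round(2))
for fn in('top0.png','scene0.png'):
    p,P,ok=cloud(fn); x,y,z=P[...,0],P[...,1],P[...,2]; V=p.max(2)
    b=ok&(x>350)&(x<620)&(y>-360)&(y<-80)
    q=P[b&(z>210)&(z<250)]; a=np.deg2rad(19.7); k=q@[np.cos(a),np.sin(a),0]; f=q[k>k.max()-24]
    print(fn,'bar front strip',f.mean(0),rect(f[None],np.ones((1,len(f)),bool)),k.max())
# orientation wanted
a=np.deg2rad(19.7); xs=-np.array([np.cos(a),np.sin(a),0]); ys=np.cross([0,0,1],xs); n=-np.sin(np.deg2rad(32))*xs+[0,0,np.cos(np.deg2rad(32))]
G=R.from_matrix(np.c_[ys,np.cross(-n,ys),-n]); T=R.from_euler('x',180,degrees=True)
cur=R.from_euler('z',6,degrees=True)*T
print('n',n,'ys',ys,'rotvec',(G*cur.inv()).as_rotvec(degrees=True), 'cam would be', G.apply([70.6,0,-123.5])+[627,-180,240])
E
```

```text
[ 0.7   0.29 -0.04  0.   -1.23  0.97]
top0.png bar front strip [ 508.39989111 -225.27914645  236.03601927] (array([ 508.8, -226.2]), array([ 23.9, 189.4]), 19.7) 414.73464759641485
scene0.png bar front strip [ 507.47870642 -222.85589155  238.55295035] (array([ 508.3, -226.2]), array([ 23.8, 192.1]), 19.1) 415.024399251682
n [0.49890338 0.17863327 0.8480481 ] ys [ 0.33709526 -0.94147054  0.        ] rotvec [-29.15526395  18.32453662 -74.18326113] cam would be [ 712.41349248 -224.40661146  344.73393988]
```

```bash
python3 -m creep '{"translation":[[1.2,-5,0],[2.4,-10,0],[3.6,-15,0],[4.7,-21,0],[6,-26,0],[7,-31,0],[8.2,-36,0],[9.4,-42,0]],"delta_rot":[[-3.6,2.3,-9.3],[-7.3,4.6,-18.5],[-10.9,6.9,-27.8],[-14.6,9.2,-37.1],[-18.2,11.5,-46.4],[-21.9,13.7,-55.6],[-25.5,16,-64.9],[-29.2,18.3,-74.2]],"hand":[5,5,5,5,5,5,5,5]}'
python3 -m creep '{"translation":[[0,0,0],[0,0,0]],"delta_rot":[[0,0,0],[0,0,0]],"hand":[5,5]}'
python3 - <<'E'
from h import *
s=read_state(); print(s['position'],s['joints'].round(2)); T=R.from_quat(s['ee_rot']).as_matrix(); print(T.round(3))
snap('wrist','w4.png')
E
```

```text
clock: 8.43
position: [627.5, -183.2, 277.5]
ee_rot: [0.783, -0.557, -0.158, 0.227]
contact_force: [1.5, 0.7, 0.8]
gripper_width: 50.3
grasp_force: 0.0
clock: 8.68
position: [626.9, -182.6, 277.0]
ee_rot: [0.784, -0.555, -0.159, 0.226]
contact_force: [-0.0, 1.1, 0.1]
gripper_width: 49.8
grasp_force: 0.0
[ 626.87819909 -182.6157021   276.97209791] [ 0.03  0.67  0.38  0.17 -1.82  0.3 ]
[[ 0.333 -0.799 -0.5  ]
 [-0.943 -0.281 -0.179]
 [ 0.003  0.531 -0.847]]
```

View pics/w4.png

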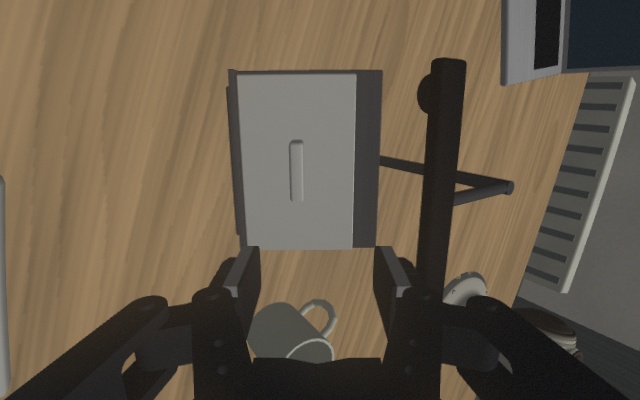

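The wrist view, looking along the slope normal, shows the lid plate spanning u 238–356 and v 72–250. Its handle is at (297,171), and the light bar runs at u≈440, well to the side.

```bash
cat > lid.py <<'E'
from h import *
def lid(fn,seed,vmin=85,vis=True):
    p,P,ok=cloud(fn); g=p.astype(int); m=(g.min(2)>vmin)&(g.max(2)-g.min(2)<30)&ok
    l=cv2.connectedComponents(m.astype(np.uint8),connectivity=4)[1]; m=l==l[seed[1],seed[0]]
    Q=P[m]; q=Q
    for _ in range(6):
        c=q.mean(0); n=np.linalg.svd(q-c,full_matrices=False)[2][2]; n*=np.sign(n[2]); q=Q[abs((Q-c)@n)<3]
    e1=np.cross(n,[0.9,0.3,0.3]); e1/=np.linalg.norm(e1); e2=np.cross(n,e1)
    w=Q[abs((Q-c)@n)<3]-c; (cx,cy),s,a=cv2.minAreaRect(np.c_[w@e1,w@e2].astype(np.float32))
    C=c+cx*e1+cy*e2; A=np.deg2rad(a); X=np.cos(A)*e1+np.sin(A)*e2; Y=np.cross(n,X)
    if s[0]>s[1]: X,Y=Y,X
    h=(P-C)@n; rr=np.linalg.norm(P-C,axis=2); H=P[ok&(h>22)&(h<32)&(rr<55)]
    return C,n,X,Y,s,H,np.median((H-C)@n)
E
python3 - <<'E'
from lid import *
C,n,X,Y,s,H,hh=lid('w4.png',(270,170))
print('plate top centre',C,'n',n,'X',X,'Y',Y,s); hc=H.mean(0); print('handle top',hc,len(H),hh,(hc-C)@X,(hc-C)@Y)
h=np.c_[(H-C)@X,(H-C)@Y].astype(np.float32); print(cv2.minAreaRect(h))
st=read_state(); T=R.from_quat(st['ee_rot'])
ys=np.sign(Y@T.apply([1,0,0]))*Y
G=R.from_matrix(np.c_[ys,np.cross(-n,ys),-n]); print('rot',(G*T.inv()).as_rotvec(degrees=True))
g=C+(hc-C)@X*X+20.5*n; print('grip',g,'shift cm',(g-st['position'])/10,'60mm off',(g+60*n-st['position'])/10)
E
```

```text
plate top centre [ 524.19131474 -220.5744352    64.22783755] n [0.4987127  0.17848991 0.84819043] X [-0.79896605 -0.28474657  0.52969108] Y [-3.36063826e-01  9.41839022e-01 -6.00646776e-04] (188.98974609375, 119.70116424560547)
handle top [ 538.47609995 -216.85163406   87.47686705] 844 27.65553811328776 -0.15830972679729116 -1.3082846350322623
((-0.37640905380249023, -0.380462646484375), (13.893157005310059, 59.12710952758789), 0.37525567412376404)
rot [0.14785043 0.01339907 0.11942922]
grip [ 534.54140913 -216.87031394   81.53188604] shift cm [ -9.24074734  -3.51021026 -19.63198603] 60mm off [ -6.24847116  -2.43927082 -14.54284348]
```

```bash
python3 -m creep '{"translation":[[-2,-0.8,-5],[-4,-1.6,-10],[-6.1,-2.4,-14.3],[-7.6,-2.9,-17],[-8.4,-3.2,-18.2],[-9.1,-3.5,-19.4],[-9.1,-3.5,-19.4],[-9.1,-3.5,-19.4]],"delta_rot":[[0,0,0],[0,0,0],[0,0,0],[0,0,0],[0,0,0],[0,0,0],[0,0,0],[0,0,0]],"hand":[5,5,5,5,5,5,5,5]}'
python3 -m creep '{"translation":[[0,0,0],[0,0,0],[0,0,0],[0,0,0],[0,0,0],[0,0,0]],"delta_rot":[[0,0,0],[0,0,0],[0,0,0],[0,0,0],[0,0,0],[0,0,0]],"hand":[0.5,0.5,0.5,0.5,0.5,0.5]}'
```

```text
clock: 9.72
position: [537.1, -217.2, 84.9]
ee_rot: [0.785, -0.555, -0.157, 0.226]
contact_force: [-0.0, 1.0, 0.1]
gripper_width: 49.9
grasp_force: 0.0
clock: 10.48
position: [536.6, -217.3, 84.5]
ee_rot: [0.785, -0.555, -0.157, 0.226]
contact_force: [2.8, 1.2, 4.4]
gripper_width: 12.8
grasp_force: 62.6
```

```bash
python3 -m creep '{"translation":[[0.5,0.2,0.9],[1.5,0.5,2.6],[3,1.1,5.1],[5,1.8,8.5],[7.5,2.7,12.8],[10,3.6,17],[11,4,20],[11,4,22]],"delta_rot":[[0,0,0],[0,0,0],[0,0,0],[0,0,0],[0,0,0],[0,0,0],[0,0,0],[0,0,0]],"hand":[0.5,0.5,0.5,0.5,0.5,0.5,0.5,0.5]}'
python3 - <<'E'
from h import *
s=read_state(); print(s['position'],s['gripper_width'],s['grasp_force'],s['joints'].round(2)); T=R.from_quat(s['ee_rot'])
D=R.from_euler('x',180,degrees=True)
for yaw in(6,-84,-174,96):
    # level with tool y along tub x?  handle long (tool x) along tub y => tool x yaw 96 or -84
    print(yaw,((R.from_euler('z',yaw,degrees=True)*D)*T.inv()).as_rotvec(degrees=True))
E
```

```text
clock: 11.48
position: [646.7, -176.7, 304.4]
ee_rot: [0.785, -0.555, -0.158, 0.226]
contact_force: [0.0, 0.2, -1.9]
gripper_width: 12.7
grasp_force: 62.0
[ 646.68094399 -176.72949131  304.35207069] 12.662291463883527 62.0115065574646 [ 0.04  0.69  0.5   0.17 -1.91  0.31]
6 [ 29.19868349 -18.24536458  74.45755731]
-84 [  7.2095024  -31.22779325 -13.06916185]
-174 [ -19.42245488  -31.08242151 -100.39797336]
96 [ 45.13384318  10.41996622 160.55294463]
```

```bash
python3 -m creep '{"translation":[[0,4,0],[-1,9,0],[-3,14,0],[-5,19,0],[-7,25,0],[-9,31,0],[-10.8,37,0],[-10.8,43.5,0]],"delta_rot":[[1,-4.3,-1.8],[2,-8.6,-3.6],[3,-13,-5.4],[4,-17.4,-7.2],[5,-21.7,-9.1],[6,-26,-11],[7.2,-31.2,-13.1],[7.2,-31.2,-13.1]],"hand":[0.5,0.5,0.5,0.5,0.5,0.5,0.5,0.5]}'
python3 -m creep '{"translation":[[0,0,0],[0,0,0]],"delta_rot":[[0,0,0],[0,0,0]],"hand":[0.5,0.5]}'
python3 - <<'E'
from h import *
snap('wrist','w5.png'); s=read_state(); T=R.from_quat(s['ee_rot']); print(s['position'],T.as_matrix().round(4).tolist(),s['gripper_width'])
p,P,ok=cloud('w3.png'); z=P[...,2]
m=ok&(z>55)&(z<70)&(P[...,0]<650)&(P[...,0]>440)&(P[...,1]>140)&(P[...,1]<370); print('tub w3',rect(P,m),np.median(z[m]))
E
```

```text
clock: 12.48
position: [534.6, 253.9, 304.3]
ee_rot: [0.743, -0.669, -0.001, 0.001]
contact_force: [1.2, 0.1, -1.1]
gripper_width: 13.0
grasp_force: 61.9
clock: 12.72
position: [537.5, 253.5, 303.2]
ee_rot: [0.743, -0.669, -0.001, 0.002]
contact_force: [-0.4, 0.7, -1.8]
gripper_width: 13.1
grasp_force: 61.8
[537.79444465 252.8510523  303.4862605 ] [[0.1027, -0.9947, -0.0028], [-0.9947, -0.1027, -0.0015], [0.0012, 0.0029, -1.0]] 12.662518282838317
tub w3 (array([538.8, 258.7]), array([120.4, 190.8]), 5.9) 59.607708162116296
```

View pics/w5.png

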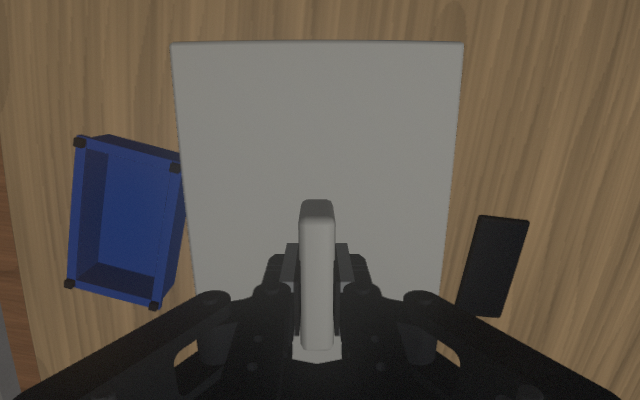

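The wrist view shows the held lid square in the hand: far edge at v≈43, side edges at u≈172 and 462 at that edge, handle between the pads at (317,270).

```bash
cat > held.py <<'E'
from h import *
def held(fn,s):
    T=R.from_quat(s['ee_rot']); p,P,ok=cloud(fn); L=T.inv().apply((P-s['position']).reshape(-1,3)).reshape(P.shape)
    g=p.astype(int); m=ok&(g.min(2)>85)&(g.max(2)-g.min(2)<30)&(abs(L[...,2]-24)<8)&(abs(L[...,1])<75)&(L[...,0]>15)&(L[...,0]<110)
    q=L[m]; q=q[abs(q[:,1])>14]
    a=np.linalg.lstsq(np.c_[q[:,:2],np.ones(len(q))],q[:,2],rcond=None)[0]
    E=[]
    for x in range(30,90,10):
        y=q[abs(q[:,0]-x)<3][:,1]; E.append((np.percentile(y,.5),np.percentile(y,99.5)))
    F=[np.percentile(q[abs(q[:,1]-y)<4][:,0],99.5) for y in(-50,-35,-20,20,35,50)]
    return a,np.array(E),np.array(F)
E
python3 - <<'E'
from held import *
s=read_state(); a,E,F=held('w5.png',s)
print('plane z=ax+by+c deg',np.rad2deg(a[:2]),a[2]); print('edges',E.round(1).tolist(),E.mean(1).round(2),'far',F.round(1))
print('cmd/meas',s['position'])
E
```

```text
plane z=ax+by+c deg [ 0.05357658 -0.04391689] 24.293614706329706
edges [[-58.8, 59.0], [-58.7, 59.1], [-58.8, 58.7], [-58.8, 58.8], [-58.9, 58.9], [-59.0, 58.7]] [ 0.11  0.2  -0.03  0.02 -0.02 -0.15] far [92.5 92.5 92.4 92.5 92.6 92.5]
cmd/meas [537.79444465 252.8510523  303.4862605 ]
```

```bash
python3 -m creep '{"translation":[[0.1,0.4,-3],[0.1,0.4,-8],[0.1,0.4,-12],[0.1,0.4,-15],[0.1,0.4,-17],[0.1,0.4,-17.5],[0.1,0.4,-17.5],[0.1,0.4,-17.5]],"delta_rot":[[0,0,0],[0,0,0],[0,0,0],[0,0,0],[0,0,0],[0,0,0],[0,0,0],[0,0,0]],"hand":[0.5,0.5,0.5,0.5,0.5,0.5,0.5,0.5]}'
python3 -m creep '{"translation":[[0,0,0],[0,0,0],[0,0,0]],"delta_rot":[[0,0,0],[0,0,0],[0,0,0]],"hand":[0.5,0.5,0.5]}'
python3 - <<'E'
from h import *
s=read_state(); print(s['position'],R.from_quat(s['ee_rot']).as_matrix().round(4).tolist(),s['contact_force'])
E
```

```text
clock: 13.78
position: [539.8, 257.7, 130.3]
ee_rot: [0.743, -0.67, -0.0, -0.001]
contact_force: [0.1, 0.1, -1.4]
gripper_width: 12.6
grasp_force: 61.8
clock: 14.15
position: [539.0, 257.7, 129.2]
ee_rot: [0.743, -0.669, -0.0, 0.0]
contact_force: [-0.8, 0.1, -2.2]
gripper_width: 13.1
grasp_force: 61.8
[539.0152124  257.73768584 129.21757652] [[0.1036, -0.9946, -0.001], [-0.9946, -0.1036, -0.0003], [0.0002, 0.001, -1.0]] [-0.78964882  0.1230199  -2.15353402]
```

```bash
python3 -m creep '{"translation":[[0,-0.06,-1],[0,-0.06,-2],[0,-0.06,-2.5],[0,-0.06,-2.8],[0,-0.06,-3.1],[0,-0.06,-3.1]],"delta_rot":[[0,0,0],[0,0,0],[0,0,0],[0,0,0],[0,0,0],[0,0,0]],"hand":[0.5,0.5,0.5,0.5,0.5,0.5]}'
```

```text
clock: 14.9
position: [539.0, 257.0, 97.9]
ee_rot: [0.743, -0.67, -0.0, 0.001]
contact_force: [0.8, 0.3, -2.1]
gripper_width: 12.7
grasp_force: 61.8
```

```bash
python3 -m creep '{"translation":[[0,0,-0.15],[0,0,-0.3],[0,0,-0.4],[0,0,-0.4]],"delta_rot":[[0,0,0],[0,0,0],[0,0,0],[0,0,0]],"hand":[0.5,0.5,0.5,0.5]}'
python3 -m creep '{"translation":[[0,0,-0.1],[0,0,-0.2],[0,0,-0.3],[0,0,-0.4],[0,0,-0.4]],"delta_rot":[[0,0,0],[0,0,0],[0,0,0],[0,0,0],[0,0,0]],"hand":[0.5,0.5,0.5,0.5,0.5]}'
```

```text
clock: 15.4
position: [539.3, 257.2, 96.7]
ee_rot: [0.743, -0.669, 0.0, -0.0]
contact_force: [-4.8, -1.3, 10.2]
gripper_width: 13.0
grasp_force: 63.6
clock: 16.02
position: [539.3, 257.2, 93.7]
ee_rot: [0.743, -0.669, 0.0, -0.0]
contact_force: [-5.8, -2.4, 15.5]
gripper_width: 13.0
grasp_force: 64.3
```

```bash
python3 -m creep '{"translation":[[0,0,-0.2],[0,0,-0.4],[0,0,-0.5],[0,0,-0.5]],"delta_rot":[[0,0,0],[0,0,0],[0,0,0],[0,0,0]],"hand":[0.5,0.5,0.5,0.5]}'
python3 -m creep '{"translation":[[0,0,-0.2],[0,0,-0.4],[0,0,-0.4]],"delta_rot":[[0,0,0],[0,0,0],[0,0,0]],"hand":[0.5,0.5,0.5]}'
python3 - <<'E'
from held import *
s=read_state(); snap('wrist','w6.png'); a,E,F=held('w6.png',s); print(np.rad2deg(a[:2]),a[2],E.mean(1).round(1),F.round(1)); T=R.from_quat(s['ee_rot']).as_matrix();print(T.round(4).tolist(),s['contact_force'],s['wrist_torque'])
p,P,ok=cloud('w6.png'); L=((P-s['position'])@T); m=ok&(p.min(2)>85)&(abs(P[...,2]-66)<10)&(abs(L[...,1])>16)&(abs(L[...,1])<57)&(L[...,0]>20)&(L[...,0]<90)
for sx in(0,1):
  for sy in(0,1):
    k=m&((L[...,1]>0)==sy)&((L[...,0]>60)==sx); print('far' if sx else 'near','ty+' if sy else 'ty-',np.median(P[k],0).round(2),k.sum())
E
```

```text
clock: 16.52
position: [539.3, 257.2, 89.6]
ee_rot: [0.743, -0.669, 0.0, -0.0]
contact_force: [-8.6, -1.9, 20.0]
gripper_width: 12.7
grasp_force: 64.9
clock: 16.9
position: [539.3, 257.2, 89.6]
ee_rot: [0.744, -0.669, 0.001, -0.0]
contact_force: [-16.8, -5.4, 39.0]
gripper_width: 12.6
grasp_force: 67.7
[ 0.07988889 -0.1105462 ] 23.913114391158974 [0.3 0.1 0.1 0.2 0.1 0.1] [93.  92.9 93.1 93.1 92.9 93.1]
[[0.106, -0.9944, 0.002], [-0.9944, -0.106, -0.0005], [0.0007, -0.002, -1.0]] [-16.84834576  -5.42350722  39.04330411] [-1.1599468   4.75091987 -0.1283323 ]
near ty- [579.79 220.26  65.62] 8462
near ty+ [507.58 212.56  65.63] 8477
far ty- [583.43 185.99  65.62] 7501
far ty+ [511.24 178.3   65.62] 7523
```

```bash
python3 -m creep '{"translation":[[0,0,0.3],[0,0,0.5],[0,0,0.6],[0,0,0.6]],"delta_rot":[[0,0,0],[0,0,0],[0,0,0],[0,0,0]],"hand":[0.5,0.5,0.5,0.5]}'
```

```text
clock: 17.45
position: [539.3, 257.2, 89.7]
ee_rot: [0.743, -0.669, 0.0, -0.0]
contact_force: [-4.6, -0.8, 10.9]
gripper_width: 13.0
grasp_force: 63.6
```

```bash
python3 -m creep '{"translation":[[0,0,0.2],[0,0,0.2],[0,0,0.2],[0,0,0.2],[0,0,3],[0,0,8],[0,0,14],[0,0,20]],"delta_rot":[[0,0,0],[0,0,0],[0,0,0],[0,0,0],[0,0,0],[0,0,0],[0,0,0],[0,0,0]],"hand":[2,4,5,5,5,5,5,5]}'
python3 -m creep '{"translation":[[-2,6,3],[-4,12,3],[-4,12,3],[-4,12,3],[-4,12,3]],"delta_rot":[[0,0,0],[0,0,0],[0,0,0],[0,0,0],[0,0,0]],"hand":[5,5,5,5,5]}'
python3 - <<'E'
from h import *
snap('wrist','w7.png'); p,P,ok=cloud('w7.png'); print(read_state()['position'])
t=R.from_euler('z',-5.95,degrees=True); L=t.apply((P-[539,258.5,0]).reshape(-1,3)).reshape(P.shape)
m=ok&(abs(P[...,2]-66)<10)&(p.min(2)>80)
for a in(-50,50):
  for b in(-85,0,85):
    k=m&(abs(L[...,0]-a)<7)&(abs(L[...,1]-b)<7); print(a,b,k.sum(),np.median(P[k][:,2]) if k.any() else None)
print(rect(P,m&(abs(P[...,2]-66)<4)))
E
```

```text
clock: 18.45
position: [538.8, 256.8, 288.7]
ee_rot: [0.743, -0.67, -0.0, 0.001]
contact_force: [0.7, 0.7, -0.2]
gripper_width: 49.9
grasp_force: 0.0
clock: 19.08
position: [499.4, 375.9, 316.7]
ee_rot: [0.742, -0.67, -0.0, 0.001]
contact_force: [-0.0, -0.4, 1.0]
gripper_width: 49.8
grasp_force: 0.0
[499.46462646 375.78501469 316.82651527]
-50 -85 0 None
-50 0 197 65.54871098556146
-50 85 179 65.68968421900507
50 -85 0 None
50 0 199 65.70021380740911
50 85 172 65.59023562227583
(array([536.8, 282.2]), array([120.9, 141.2]), 5.8)
```

View pics/w7.png

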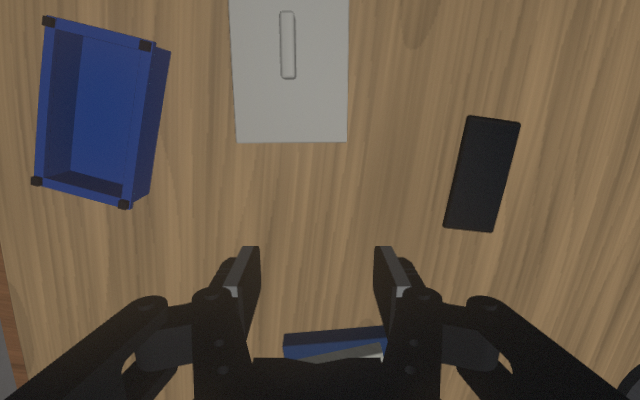

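The wrist view shows the released lid on the tub, its near edge at v≈142 and level at the +y end and middle. I'll check the other end too.

```bash
python3 -m creep '{"translation":[[1,-6,0],[2,-10,0],[2,-10,0],[2,-10,0],[2,-10,0]],"delta_rot":[[0,0,0],[0,0,0],[0,0,0],[0,0,0],[0,0,0]],"hand":[5,5,5,5,5]}'
python3 - <<'E'
from h import *
snap('wrist','w8.png'); p,P,ok=cloud('w8.png')
t=R.from_euler('z',-5.95,degrees=True); L=t.apply((P-[539,258.5,0]).reshape(-1,3)).reshape(P.shape)
m=ok&(abs(P[...,2]-66)<10)&(p.min(2)>80)
for a in(-50,50):
  for b in(-85,0,85):
    k=m&(abs(L[...,0]-a)<7)&(abs(L[...,1]-b)<7); print(a,b,k.sum(),np.median(P[k][:,2]) if k.any() else None)
print(rect(P,m&(abs(P[...,2]-66)<4)))
E
```

```text
clock: 19.75
position: [519.0, 277.5, 316.9]
ee_rot: [0.743, -0.669, -0.0, 0.001]
contact_force: [-0.2, 0.4, 0.1]
gripper_width: 49.9
grasp_force: 0.0
-50 -85 199 65.60420120821169
-50 0 168 65.58147673037351
-50 85 139 65.60807113833027
50 -85 198 65.71933168327419
50 0 168 65.54471964162997
50 85 142 65.60345604814256
(array([539.5, 258.5]), array([120.7, 190.6]), 6.0)
```

All four corners sit at the seated height and level, and the robot is touching nothing.

```bash
python3 -c "from bench import job_done; print(job_done())"
```

```text
the job is handed in; nothing more can be done
None
```

The adapter lies flat on the tub floor beside the spare, and the lid is pressed home and level at all four corners; everything is released, and the job was handed in at about 20 s of the 70 s allowed.

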